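Set the tube shaker to fast and start it

ROBOT

A 6-joint arm with a two-finger parallel gripper is mounted at the origin on the work surface. World frame = base frame: x ahead of the robot, y to its left, z up, the work surface at z = 0. Lengths are in m, angles in rad, forces in N, time in s.
With the tool pointing down it reaches from about 0.375 to 0.9 m from the base axis. Payload 3.1 kg.
Tool frame: the origin (TCP) lies at the very end of the fingers, on their centre line; the grasp point (between the pads) lies 19 mm behind it (tcp_to_grasp is the distance from the TCP to the grasp point, in m); z points along the fingers, y is the direction in which the jaws open and shut (so a half turn about z gives the same grasp; the last joint's range is limited). The gripper opens to 85 mm and grips with 20 to 120 N. Pads are 22 mm wide; open, the fingers measure 114 mm over their backs; the gripper's body (76 mm by 85 mm) begins 54 mm behind the grasp point. The pads swing forward as they close: fully open they stand 13 mm farther back than shut.
Start: joints at [1.046, 0.527, 1.433, -0, 1.181, -0.178], TCP at [0.212, 0.588, 0.231] pointing down, gripper open.
Joint ranges: [-3.08, 3.08], [-0.75, 2.2], [0.22, 2.44], [-1.43, 4.57], [0, 2.65], [-2.85, 2.85]. Speed limits (rad/s): [2.79, 2.79, 3.14, 3.14, 3.14, 3.14].

INTERFACE

Orientations are given as a unit quaternion [x, y, z, w].
In Python, from station import sense, snapshot, camera_info, sign_off, tcp_to_grasp gives the robot as it stands.
- The arm moves only by the shell command python3 -m inch 'ROWS' [FORCE]. ROWS is JSON, a list of rows, each a list of 3 entries, a list of its own where there are three numbers: the closure, from -1 (fully open) to 1 (shut), so that 0 is half open, then the shift along the tool's x, y, z normalised to -1 to 1, where 1 is 10 cm, then the turn, a rotation vector about the tool's x, y, z normalised to -1 to 1, where 1 is 360 degrees. In form: [[jaw, [dx, dy, dz], [ax, ay, az]], ...]. A call has 1 to 20 rows; each row is the pose to reach, as a shift and turn from the pose commanded when the call began, along the tool's axes at that moment, turning the shorter way round; what a row does not reach only later rows make up. A row lasts 1/10 s, in which the tool goes at most 50 mm and 8.59 degrees, less where a joint would pass 70% of its speed; a pose out of reach is approached as far as the arm can. A call with a number of a shift or a turn outside -1 to 1 is refused whole. A call with a gripper value outside its range is refused whole. The fingers move at their own pace and stop on an object; FORCE is the grip in N (left out, the last holds). Time passes only in rows, so rows that repeat a pose let the fingers close. It gives the time, the measured TCP pose, the force and the opening at its end, in the units of the state.
- sense(): the state, without advancing time (a new reading comes with each control period).
- snapshot(name): name is "scene" or "top"; returns (picture, depth): 480x640x3 uint8, blue, green, red; 480x640 float32, m along the optical axis (not along the pixel's ray), 0 where there is no reading.
- camera_info(name): a dict with "K" (3x3 intrinsics, pixels), "origin" and "orientation" of the camera in the world. Camera axes: x right, y down, z forward; pixel columns grow to the right and rows downward; lengths in m; the calibration is good to about 2 mm. A picture is of the moment at which its call begins. camera_info takes no time and is no camera call.
- sign_off(): hands the job in, once; it reports no verdict.
The state is a dict: "t": time; "q": joint angles; "qd": joint speeds; "tau": joint torques, N m; "tcp_pos": TCP position; "tool_rot": TCP orientation; "force": force on the tool from outside, world axes, zero at the start; "ft_torque": the same for the moment, N m; "finger_gap": opening from 0.0 (shut) to 1.0 (fully open).
Only numpy, scipy, OpenCV 4.12 (cv2) and the standard library are available. Lean on these libraries where they do the work, as an engineer would, in place of code of your own. Each camera call takes 0.05 s, during which the arm holds its last target.

TASK

Start the tube shaker at its fast speed: push the speed lever (the upright paddle in the slot on its deck) away from the shaker's front, past the first click, all the way to the second stop, and only then press the round start button fully down and let it come up again. Just push, without pinching the lever, and leave everything lying and standing around where it is.

Things in the scene. Friction and masses are not known exactly. Their poses are not given: they have to be found in the camera images.
- shaker: tube shaker fixed to the bench: white housing 240 (x) x 420 (y) x 75 mm. Left part: platform with a clamped rack of tubes (from y = 70 mm, 206 mm tall, fixed). Right part: flat control deck, 75 mm above the bench. Origin: centre of the underside; x from its front (robot side) to its back, y to its left, z up. Yaw within 0.35 rad
- lever (a joint): speed lever, slides straight along the shaker's +x. Value in m: 0 = off (nearest the shaker's front), 0.030 = first detent, 0.060 = second stop (hard end). It snaps into each: a spring resists (up to 8 N) to halfway, then pulls it on. Rests within 3 mm of these. Starts at off, in the first detent or between. At value v its centre is at shaker x = -30 mm + v, y = -130 mm
- lever_push (a point): the lever is an upright black paddle 55 mm wide (y), 16 mm thick (x), from 3 to 39 mm above the deck, in a slot on the right of the deck marked with one, two and three bars at its positions. This point: centre of its broad front face (to push on, facing the shaker's -x), 20 mm above the deck; moves with the lever
- start (a joint): start button, a round black push button 30 mm across in a low grey housing, on the deck left of the lever at shaker x = -60, y = -20 mm, pressed straight down. Value in m: 0 = up, 0.006 = fully down (5 N); springs back
- start_top (a point): centre of the start button's top, 22 mm above the deck when up; its housing is 46 mm across and 12 mm tall; moves with the button
- dial_mark (a point): a point 16 mm off the axis of the dial, at one end of its bar grip; moves with the dial
- dial (a joint): small round timer dial with a bar grip on the deck at shaker x = 70, y = -20 mm, 36 mm across, about 50 mm tall; value in rad; to be left as it is
- vial: small white-capped vial, 24 mm across, 42 mm tall, standing on the deck beyond the lever; origin at the centre of its underside
- cap: loose orange screw cap, 34 mm across, 14 mm tall, lying on the deck between lever and button, near the deck's front edge; origin at the centre of its underside
- bottle: glass bottle with blue cap, 72 mm across, 145 mm tall, standing on the bench right of the shaker; origin at the centre of its underside
- beaker: empty glass beaker, 70 mm across, 85 mm tall, on the bench right of the shaker; origin at the centre of its underside
- marker: marker pen lying on the bench in front of the shaker, 125 mm long along its own x, 14 mm thick; origin at the centre of its underside
- rack: loose white wire rack, 90 x 200 mm, with four tubes, 122 mm tall in all, on the bench left of the shaker; origin at the centre of its underside

How it is judged:
On the way, in this order (a step that is already met when the one before it is completed fails the run):
1. the lever is at the second stop (value of joint lever above 0.055 m), for 0.3 s.
2. the start button is pressed down, with the lever at the second stop (value of joint start above 0.0045 m and value of joint lever above 0.055 m), for 0.05 s.
At the end, for the whole second after the job is handed in: The lever is within 5 mm of the second stop (value above 0.055), the start button is up again (within 1.5 mm), every loose thing is upright and within 20 mm of where it was, and the dial is not turned (its mark within 5 mm) (value of joint lever above 0.055 m and value of joint start below 0.0015 m and distance of dial_mark from where it was at the start of the episode below 0.005 m and distance of each of vial, cap, bottle, beaker, marker, rack from where it was at the start of the episode below 0.02 m and angle between each of vial, cap, bottle, beaker, marker, rack's own z axis and vertical below 0.2 rad); the robot touches nothing.
It fails at once if the start button is pressed before the lever is at the second stop (value of joint start above 0.002 m and value of joint lever below 0.052 m).
It fails at once if the lever is pinched across its broad faces (contact force between the fingers and lever_c1 above 1 N and contact force between the fingers and lever_c2 above 1 N).
It fails at once if the lever is pinched across its narrow ends (contact force between the fingers and lever_c3 above 1 N and contact force between the fingers and lever_c4 above 1 N).
It fails at once if a loose thing is lifted, carried or pushed away (moved more than 20 mm) (distance of any of vial, cap, bottle, beaker, marker, rack from where it was at the start of the episode above 0.02 m).
It fails at once if the timer dial is turned (its mark moved more than 5 mm) (distance of dial_mark from where it was at the start of the episode above 0.005 m).
It also fails if it takes over 40 s, if anything falls off the work surface, if the arm or the gripper's body presses on something with over 40 N, if the wrist force passes 120 N, or if a joint passes its speed limit or range.

## Working session

There is one attempt and no reset: what is moved stays moved. The work goes in short steps, Python scripts to look and compute and a shell command to move; the robot and the scene stay as the last step left them, time stands still between calls to the robot, and variables do not carry over. Pictures are saved under pics/ and viewed, and the job is handed in when it is done.

```bash
mkdir -p pics; ls
python3 - <<'E'
from station import *
import cv2,numpy as np
s=sense();print(s['t'],s['tcp_pos'],s['tool_rot'],s['finger_gap'],tcp_to_grasp)
for n in("scene","top"):
    i,d=snapshot(n);c=camera_info(n);print(n,c)
    cv2.imwrite(f'pics/{n}0.png',i);np.savez(f'{n}0.npz',i=i,d=d,K=c['K'],o=c['origin'],q=c['orientation'])
E
```

```text
pics
0.0 [0.21202949 0.58716213 0.23035207] [ 1.72526462e-01  9.85004291e-01 -1.01613287e-03 -3.65748614e-04] 1.0019690608878382 0.0187
scene {'K': array([[554.53919058,   0.        , 322.31787832],
       [  0.        , 554.53919058, 244.19113359],
       [  0.        ,   0.        ,   1.        ]]), 'origin': array([ 1.10459439, -0.53558587,  0.6661878 ]), 'orientation': array([ 0.82511821,  0.33032324, -0.17802078, -0.42234476])}
top {'K': array([[433.39431705,   0.        , 314.66778142],
       [  0.        , 433.39431705, 235.07883093],
       [  0.        ,   0.        ,   1.        ]]), 'origin': array([0.50503011, 0.04085905, 0.82003572]), 'orientation': array([ 0.71482277, -0.6986858 ,  0.02342271, -0.01783101])}
```

View pics/scene0.png

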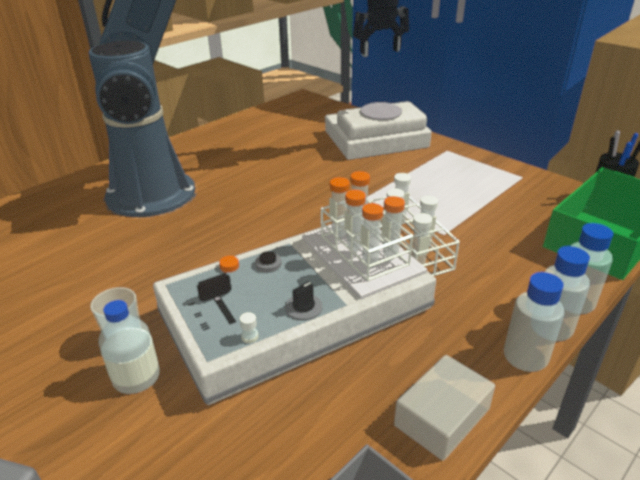

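View pics/top0.png

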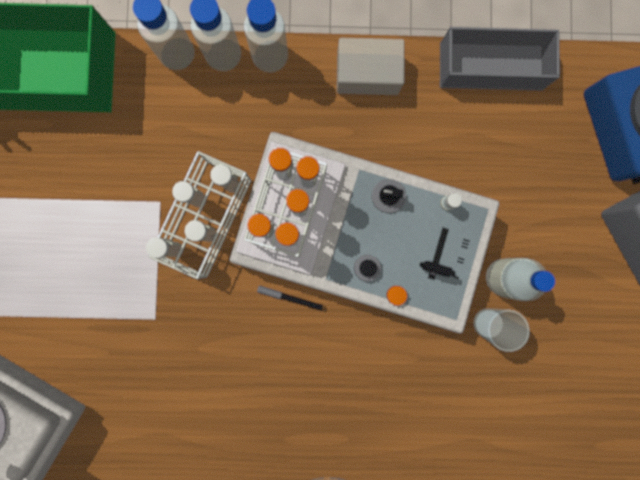

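The top view shows the lever at about (437,268), the button at (368,268), the cap at (397,295), the dial at (390,195) and the vial at (452,201). The slot runs up the image. Next I'll measure these points.

```bash
cat > h.py <<'E'
import numpy as np,cv2
from scipy.spatial.transform import Rotation as R
def cloud(f):
    z=np.load(f);K,o,q,d=z['K'],z['o'],z['q'],z['d']
    v,u=np.mgrid[:480,:640]
    p=np.stack([(u-K[0,2])/K[0,0]*d,(v-K[1,2])/K[1,1]*d,d],-1)
    return p@R.from_quat(q).as_matrix().T+o,z['i'],d
E
python3 - <<'E'
from h import *
P,i,d=cloud('top0.npz')
# housing mask: height 0.065-0.085, 
m=((P[...,2]>0.06)&(P[...,2]<0.09)&(d>0)).astype(np.uint8)
n,l,st,c=cv2.connectedComponentsWithStats(m)
k=l[250,430];mm=l==k;print(st[k], np.median(P[mm][:,2]))
hull=np.float32(P[mm][:,:2]*1000);r=cv2.minAreaRect(hull);print(r,cv2.boxPoints(r))
for n,(u,v) in dict(btn=(368,268),dial=(390,195),lever=(437,268),vial=(452,201),cap=(397,295)).items():
    print(n,P[v,u])
vis=i.copy()[170:345,330:510];cv2.imwrite('pics/crop.png',cv2.resize(vis,None,fx=4,fy=3.4,interpolation=2)[:600,:800])
E
```

```text
[  230   133   269   201 26343] 0.07629600507089584
((557.4823608398438, -51.546966552734375), (420.2398681640625, 240.6905975341797), 74.12649536132812) [[ 384.25525 -220.7384 ]
 [ 615.7678  -286.57077]
 [ 730.7095   117.64447]
 [ 499.1969   183.47684]]
btn [ 0.49444756 -0.0546233   0.09555426]
dial [ 0.61460875 -0.08590761  0.11745044]
lever [ 0.49725991 -0.16414506  0.11577857]
vial [ 0.60751744 -0.1884068   0.11491689]
cap [ 0.45023561 -0.10493043  0.08890998]
```

View pics/crop.png

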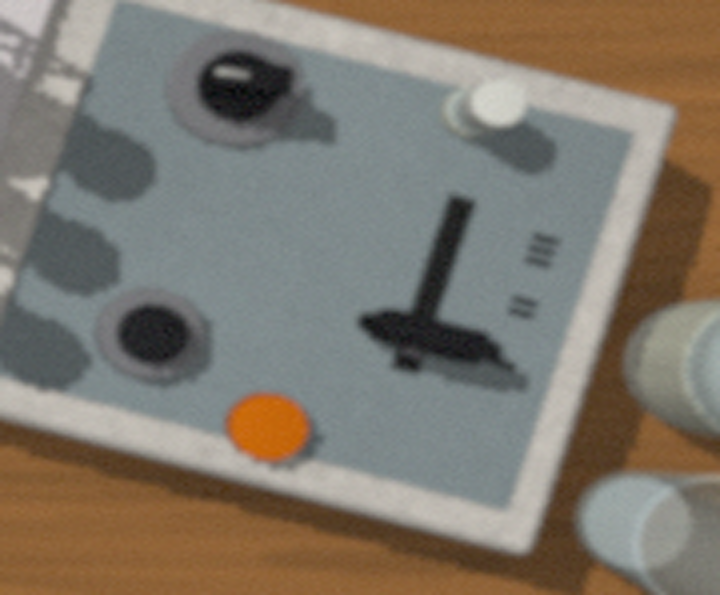

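```bash
cat >> h.py <<'E'
C=np.array([.5575,-.0515]);ex=np.array([.9619,-.2735]);ey=np.array([.2735,.9619])
def toS(P):
    d=P[...,:2]-C;return np.stack([d@ex,d@ey,P[...,2]],-1)
def toW(x,y): return C+x*ex+y*ey
E
python3 - <<'E'
from h import *
from station import sense
for f in('top0.npz','scene0.npz'):
    P,i,d=cloud(f);S=toS(P)
    def show(n,b,zl,zh=.2):
        m=(d>0)&(S[...,0]>b[0])&(S[...,0]<b[1])&(S[...,1]>b[2])&(S[...,1]<b[3])&(S[...,2]>zl)&(S[...,2]<zh)
        q=S[m];
        if len(q):print(f,n,len(q),np.round(np.percentile(q,[3,50,97],axis=0)*1000,1).tolist())
    show('lever',(-.06,.05,-.17,-.09),.106)
    show('vial',(.045,.115,-.19,-.06),.105)
    show('cap',(-.115,-.06,-.1,-.045),.083)
    show('btn',(-.085,-.035,-.045,.005),.092)
    show('dial',(.045,.095,-.045,.005),.11)
    show('bottle',(-.1,.1,-.33,-.21),.1)
    show('beaker',(-.2,-.05,-.33,-.21),.07)
s=sense();M=R.from_quat(s['tool_rot']).as_matrix();print(M.round(3))
print('push front at v=0',toW(-.038,-.13),'btn',toW(-.06,-.02))
E
```

```text
top0.npz lever 288 [[-34.9, -152.1, 107.1], [-27.8, -129.1, 113.0], [-20.0, -105.5, 116.2]]
top0.npz vial 183 [[76.4, -129.5, 106.0], [86.3, -118.7, 116.7], [96.9, -109.3, 119.2]]
top0.npz cap 321 [[-104.1, -94.5, 86.1], [-89.9, -80.0, 89.0], [-75.3, -65.7, 91.5]]
top0.npz btn 245 [[-72.7, -32.5, 94.3], [-60.2, -19.9, 97.0], [-47.8, -7.1, 99.4]]
top0.npz dial 186 [[61.2, -34.9, 113.4], [68.7, -19.5, 118.8], [76.6, -3.9, 121.2]]
top0.npz bottle 1099 [[-24.7, -296.1, 100.9], [-1.6, -272.9, 116.9], [24.4, -256.3, 146.6]]
top0.npz beaker 531 [[-122.5, -310.2, 70.9], [-91.0, -290.3, 82.1], [-58.3, -244.0, 87.1]]
scene0.npz lever 266 [[-30.1, -154.5, 106.5], [-22.2, -131.4, 111.8], [-17.2, -106.8, 115.6]]
scene0.npz vial 227 [[79.8, -131.9, 106.1], [94.1, -122.5, 116.3], [101.2, -111.8, 118.6]]
scene0.npz cap 224 [[-102.2, -96.5, 83.7], [-84.6, -82.1, 88.4], [-71.5, -66.8, 90.7]]
scene0.npz btn 164 [[-70.6, -34.6, 92.7], [-55.5, -22.2, 96.6], [-43.8, -8.6, 98.5]]
scene0.npz dial 201 [[66.0, -37.1, 110.6], [75.2, -22.3, 117.6], [80.6, -5.2, 120.2]]
scene0.npz bottle 1315 [[-7.5, -307.3, 100.9], [14.3, -283.9, 117.4], [28.2, -259.6, 146.1]]
scene0.npz beaker 601 [[-122.3, -310.2, 70.5], [-108.8, -277.5, 79.5], [-61.3, -245.9, 86.4]]
[[-0.94   0.34  -0.001]
 [ 0.34   0.94  -0.002]
 [ 0.    -0.002 -1.   ]]
push front at v=0 [ 0.4853928 -0.166154 ] btn [ 0.494316 -0.054328]
```

```bash
python3 -m inch '[[1,[0,0,0],[0,0,-0.0111]],[1,[0,0,0],[0,0,-0.0111]],[1,[0,0,0],[0,0,-0.0111]]]' 30
python3 -m inch '[[1,[-0.375,-0.46,0],[0,0,0]],[1,[-0.75,-0.92,0],[0,0,0]],[1,[-0.75,-0.92,0],[0,0,0]],[1,[-0.75,-0.92,0],[0,0,0]]]'
python3 - <<'E'
from h import *
from station import sense
s=sense();print(toS(s['tcp_pos']),s['t'],s['finger_gap']);M=R.from_quat(s['tool_rot']).as_matrix();print(M.round(4), ex)
E
```

```text
t: 0.4
tcp_pos: [0.2123, 0.5876, 0.2309]
tool_rot: [0.139, 0.99, -0.0, -0.0]
force: [-0.4, -0.4, -0.7]
finger_gap: 0.513
t: 0.8
tcp_pos: [0.26, 0.4764, 0.2313]
tool_rot: [0.14, 0.99, -0.001, -0.0]
force: [-0.2, 0.6, 0.9]
finger_gap: 0.003
[-0.43054679  0.42638316  0.23129213] 0.8 0.0027645589809147768
[[-9.607e-01  2.776e-01 -7.000e-04]
 [ 2.776e-01  9.607e-01 -1.600e-03]
 [ 3.000e-04 -1.700e-03 -1.000e+00]] [ 0.9619 -0.2735]
```

```bash
python3 -m inch '[[1,[-0.74,-0.92,0],[0,0,0]],[1,[-0.74,-0.92,0],[0,0,0]],[1,[-0.74,-0.92,0],[0,0,0]],[1,[-0.74,-0.92,0],[0,0,0]]]'
python3 -m inch '[[1,[-0.74,-0.92,0],[0,0,0]],[1,[-0.74,-0.92,0],[0,0,0]],[1,[-0.74,-0.92,0],[0,0,0]],[1,[-0.74,-0.92,0],[0,0,0]]]'
python3 -m inch '[[1,[-0.74,-0.92,0],[0,0,0]],[1,[-0.74,-0.92,0],[0,0,0]],[1,[-0.74,-0.92,0],[0,0,0]],[1,[-0.74,-0.92,0],[0,0,0]]]'
python3 -m inch '[[1,[-0.42,-0.93,0],[0,0,0]],[1,[-0.42,-0.93,0],[0,0,0]],[1,[-0.42,-0.93,0],[0,0,0]],[1,[-0.42,-0.93,0],[0,0,0]]]'
python3 -m inch '[[1,[-0.42,-0.93,0],[0,0,0]],[1,[-0.42,-0.93,0],[0,0,0]],[1,[-0.42,-0.93,0],[0,0,0]],[1,[-0.42,-0.93,0],[0,0,0]]]'
python3 -m inch '[[1,[-0.42,-0.93,0],[0,0,0]],[1,[-0.42,-0.93,0],[0,0,0]],[1,[-0.42,-0.93,0],[0,0,0]],[1,[-0.42,-0.93,0],[0,0,0]],[1,[-0.42,-0.93,0],[0,0,0]]]'
python3 - <<'E'
from h import *
from station import sense,snapshot
s=sense();print(toS(s['tcp_pos']),s['t'],s['force']);M=R.from_quat(s['tool_rot']).as_matrix();print(M.round(4), ex)
i,d=snapshot('scene');cv2.imwrite('pics/s1.png',i)
E
```

```text
t: 1.2
tcp_pos: [0.3062, 0.3692, 0.2315]
tool_rot: [0.14, 0.99, 0.0, 0.0]
force: [0.1, -0.0, 0.9]
finger_gap: 0.0
t: 1.6
tcp_pos: [0.3528, 0.2612, 0.2315]
tool_rot: [0.14, 0.99, 0.001, 0.001]
force: [-0.1, 0.9, -0.3]
finger_gap: -0.001
t: 2.0
tcp_pos: [0.3993, 0.1527, 0.2316]
tool_rot: [0.139, 0.99, 0.001, 0.001]
force: [0.0, 0.9, 0.3]
finger_gap: -0.001
t: 2.4
tcp_pos: [0.4128, 0.0525, 0.2313]
tool_rot: [0.139, 0.99, 0.001, -0.0]
force: [-0.2, 1.2, -0.0]
finger_gap: -0.001
t: 2.8
tcp_pos: [0.4275, -0.0478, 0.2311]
tool_rot: [0.138, 0.99, 0.001, -0.0]
force: [0.5, 0.3, 0.8]
finger_gap: 0.001
t: 3.3
tcp_pos: [0.4416, -0.1472, 0.2309]
tool_rot: [0.137, 0.991, 0.001, -0.001]
force: [-0.8, 0.6, -0.0]
finger_gap: 0.0
[-0.08531205 -0.12374593  0.23091819] 3.3 [-0.80067997  0.59513718 -0.00883388]
[[-0.9626  0.271  -0.0019]
 [ 0.271   0.9626  0.0021]
 [ 0.0024  0.0015 -1.    ]] [ 0.9619 -0.2735]
```

View pics/s1.png

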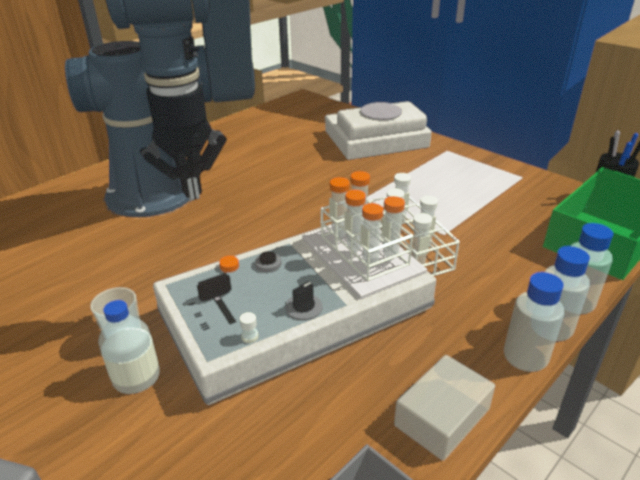

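```bash
python3 -m inch '[[1,[0,-0.07,0.5],[0,0,0]],[1,[0,-0.07,0.8],[0,0,0]],[1,[0,-0.07,1],[0,0,0]],[1,[0,-0.07,1],[0,0,0]],[1,[0,-0.07,1],[0,0,0]]]'
python3 -m inch '[[1,[0,0,0.2],[0,0,0]],[1,[0,0,0.35],[0,0,0]],[1,[0,0,0.43],[0,0,0]],[1,[0,0,0.43],[0,0,0]],[1,[0,0,0.43],[0,0,0]]]'
python3 - <<'E'
from h import *
from station import sense,snapshot
s=sense();print(toS(s['tcp_pos']),s['t'],s['force'])
i,d=snapshot('scene');cv2.imwrite('pics/s2.png',i)
E
```

```text
t: 3.85
tcp_pos: [0.4404, -0.1556, 0.1316]
tool_rot: [0.137, 0.991, 0.0, -0.0]
force: [1.0, -0.3, 0.5]
finger_gap: 0.001
t: 4.35
tcp_pos: [0.441, -0.1571, 0.0892]
tool_rot: [0.138, 0.99, -0.0, 0.001]
force: [-0.2, 0.3, -0.3]
finger_gap: 0.002
[-0.08318961 -0.13344603  0.08916891] 4.35 [-0.18762353  0.26449044 -0.28774873]
```

View pics/s2.png

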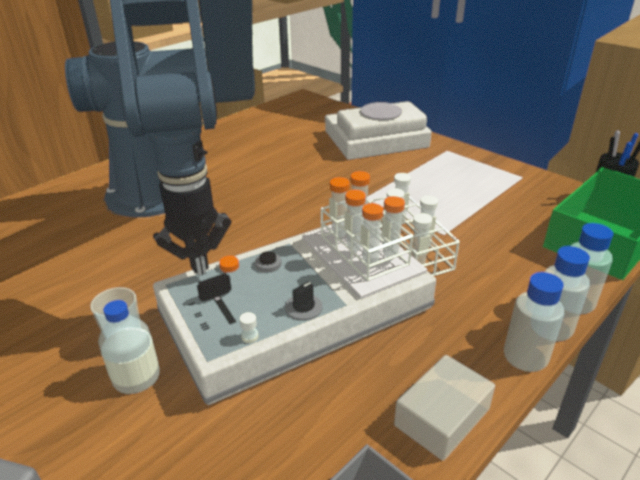

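```bash
python3 -m inch '[[1,[-0.1,0.03,0],[0,0,0]],[1,[-0.2,0.03,0],[0,0,0]],[1,[-0.27,0.03,0],[0,0,0]],[1,[-0.33,0.03,0],[0,0,0]],[1,[-0.39,0.03,0],[0,0,0]],[1,[-0.45,0.03,0],[0,0,0]],[1,[-0.5,0.03,0],[0,0,0]],[1,[-0.55,0.03,0],[0,0,0]],[1,[-0.6,0.03,0],[0,0,0]],[1,[-0.65,0.03,0],[0,0,0]],[1,[-0.7,0.03,0],[0,0,0]],[1,[-0.75,0.03,0],[0,0,0]],[1,[-0.8,0.03,0],[0,0,0]],[1,[-0.85,0.03,0],[0,0,0]],[1,[-0.88,0.03,0],[0,0,0]],[1,[-0.88,0.03,0],[0,0,0]],[1,[-0.88,0.03,0],[0,0,0]]]'
python3 - <<'E'
from h import *
from station import *
s=sense();print(toS(s['tcp_pos']),s['t'],s['force'])
i,d=snapshot('scene');c=camera_info('scene');cv2.imwrite('pics/s3.png',i)
np.savez('s3.npz',i=i,d=d,K=c['K'],o=c['origin'],q=c['orientation'])
P,i,d=cloud('s3.npz');S=toS(P)
m=(d>0)&(abs(S[...,0]-.02)<.05)&(abs(S[...,1]+.13)<.04)&(S[...,2]>.1)&(S[...,2]<.117)
print(np.percentile(S[m],[3,50,97],axis=0))
E
```

```text
t: 6.1
tcp_pos: [0.5265, -0.1784, 0.0885]
tool_rot: [0.138, 0.99, -0.0, 0.001]
force: [-0.1, 0.5, 0.4]
finger_gap: -0.001
[ 0.00490555 -0.13054437  0.08845342] 6.1 [-0.11420692  0.50497039  0.36022103]
[[ 0.00918165 -0.15524951  0.10087485]
 [ 0.03202826 -0.13317993  0.10990754]
 [ 0.03766227 -0.10695067  0.11557662]]
```

View pics/s3.png

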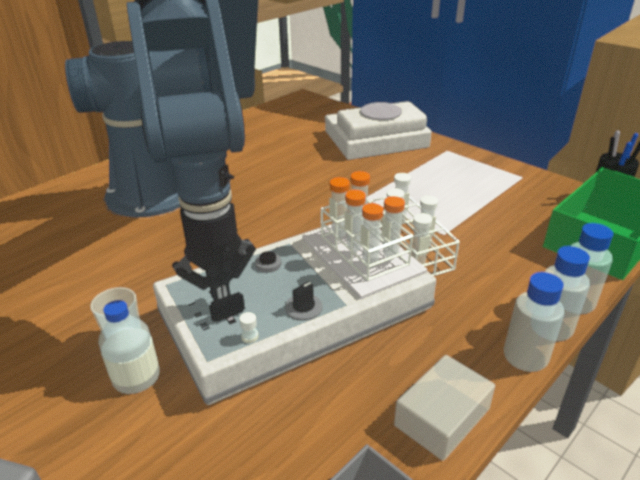

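```bash
python3 -m inch '[[1,[-0.03,0,0],[0,0,0]],[1,[-0.05,0,0],[0,0,0]],[1,[-0.06,0,0],[0,0,0]],[1,[-0.06,0,0],[0,0,0]]]'
python3 -m inch '[[1,[-0.01,0,0],[0,0,0]],[1,[-0.02,0,0],[0,0,0]],[1,[-0.02,0,0],[0,0,0]]]'
```

```text
t: 6.55
tcp_pos: [0.5316, -0.1798, 0.0883]
tool_rot: [0.138, 0.99, 0.0, -0.0]
force: [-1.2, 0.4, -0.7]
finger_gap: -0.001
t: 6.85
tcp_pos: [0.5331, -0.1802, 0.0882]
tool_rot: [0.138, 0.99, 0.0, -0.001]
force: [-1.9, 0.1, 2.2]
finger_gap: -0.004
```

```bash
python3 -m inch '[[1,[-0.01,0,0],[0,0,0]],[1,[-0.02,0,0],[0,0,0]],[1,[-0.03,0,0],[0,0,0]],[1,[-0.03,0,0],[0,0,0]]]'
python3 - <<'E'
from h import *
from station import *
s=sense();print(toS(s['tcp_pos']),s['t'],s['force'])
E
```

```text
t: 7.25
tcp_pos: [0.5331, -0.18, 0.088]
tool_rot: [0.138, 0.99, 0.001, -0.004]
force: [-7.7, -0.4, 6.0]
finger_gap: 0.004
[ 0.01170785 -0.13027294  0.08803166] 7.25 [-7.73013394 -0.37595721  5.98506378]
```

Force is building and the TCP has stalled at 11.7 mm, as expected at the hard stop. I'll back off, lift and check.

```bash
python3 -m inch '[[1,[0.1,0,0],[0,0,0]],[1,[0.3,0,0],[0,0,0]],[1,[0.5,0,0],[0,0,0]],[1,[0.6,0,0],[0,0,0]],[1,[0.7,0,-0.2],[0,0,0]],[1,[0.75,0,-0.6],[0,0,0]],[1,[0.75,0,-0.7],[0,0,0]],[1,[0.75,0,-0.7],[0,0,0]]]'
python3 - <<'E'
from h import *
from station import *
s=sense();print(toS(s['tcp_pos']),s['t'],s['force'])
i,d=snapshot('scene');c=camera_info('scene');cv2.imwrite('pics/s4.png',i)
np.savez('s4.npz',i=i,d=d,K=c['K'],o=c['origin'],q=c['orientation'])
P,i,d=cloud('s4.npz');S=toS(P)
m=(d>0)&(abs(S[...,0]-.02)<.05)&(abs(S[...,1]+.13)<.04)&(S[...,2]>.106)&(S[...,2]<.12)
print(np.percentile(S[m],[3,50,97],axis=0))
print(R.from_quat(s['tool_rot']).as_matrix().round(4))
E
```

```text
t: 8.05
tcp_pos: [0.4663, -0.1618, 0.1602]
tool_rot: [0.138, 0.99, -0.001, 0.003]
force: [-0.4, -0.3, -0.2]
finger_gap: -0.001
[-0.05758103 -0.13104041  0.16022248] 8.05 [-0.35611449 -0.3103282  -0.23273451]
[[ 0.02678902 -0.15453583  0.10639177]
 [ 0.03487682 -0.13165666  0.1119489 ]
 [ 0.03990267 -0.10778242  0.11525547]]
[[-0.9618  0.2737  0.0059]
 [ 0.2737  0.9618 -0.0035]
 [-0.0066 -0.0017 -1.    ]]
```

View pics/s4.png

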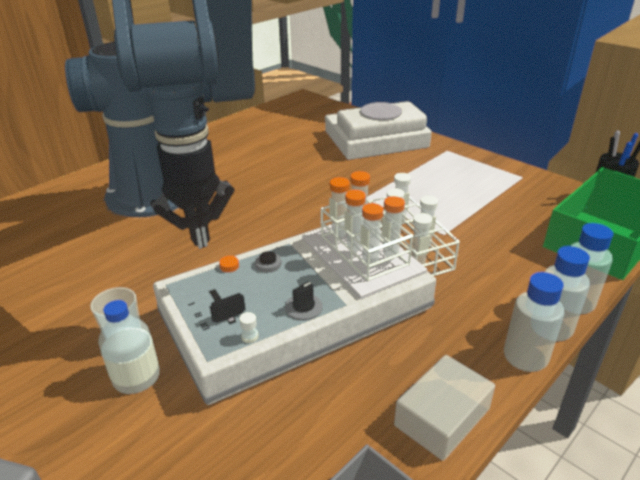

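The lever reads about 57 mm further along than its roughly 2 mm starting value, so it is at the second stop. On to the button.

```bash
python3 -m inch '[[1,[0.02,0.45,0],[0,0,0]],[1,[0.02,0.8,0],[0,0,0]],[1,[0.02,1,0],[0,0,0]],[1,[0.02,1,0],[0,0,0]]]'
python3 -m inch '[[1,[0,0.1,0.2],[0,0,0]],[1,[0,0.1,0.45],[0,0,0]],[1,[0,0.1,0.5],[0,0,0]],[1,[0,0.1,0.5],[0,0,0]],[1,[0,0.1,0.5],[0,0,0]]]'
python3 - <<'E'
from h import *
from station import *
s=sense();print(toS(s['tcp_pos']),s['t'],s['force'])
i,d=snapshot('scene');cv2.imwrite('pics/s5.png',i)
E
```

```text
t: 8.5
tcp_pos: [0.4894, -0.0615, 0.1568]
tool_rot: [0.136, 0.991, 0.001, -0.001]
force: [-1.0, -0.3, -0.4]
finger_gap: -0.002
t: 9.0
tcp_pos: [0.4927, -0.055, 0.1084]
tool_rot: [0.138, 0.99, -0.0, 0.0]
force: [-0.2, -0.0, -0.4]
finger_gap: -0.001
[-0.06133241 -0.02111997  0.10843872] 9.0 [-0.15340473 -0.00129196 -0.41212835]
```

View pics/s5.png

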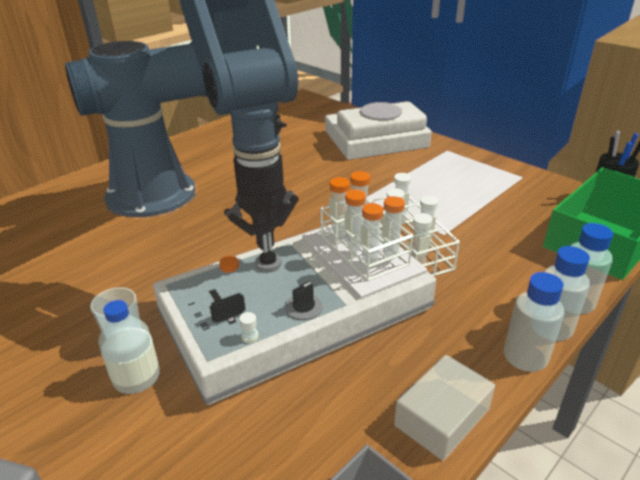

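```bash
python3 -m inch '[[1,[0,0,0.06],[0,0,0]],[1,[0,0,0.1],[0,0,0]],[1,[0,0,0.13],[0,0,0]],[1,[0,0,0.16],[0,0,0]],[1,[0,0,0.18],[0,0,0]],[1,[0,0,0.18],[0,0,0]],[1,[0,0,0.18],[0,0,0]]]'
```

```text
t: 9.75
tcp_pos: [0.4926, -0.0545, 0.091]
tool_rot: [0.138, 0.99, -0.0, 0.0]
force: [-1.6, -1.0, 7.0]
finger_gap: -0.002
```

```bash
python3 -m inch '[[1,[0,0,0.01],[0,0,0]],[1,[0,0,0.02],[0,0,0]],[1,[0,0,0.02],[0,0,0]],[1,[0,0,0.02],[0,0,0]]]'
```

```text
t: 10.15
tcp_pos: [0.4926, -0.0545, 0.0907]
tool_rot: [0.138, 0.99, -0.0, 0.001]
force: [-4.3, -0.3, 22.8]
finger_gap: 0.002
```

The force rose to 23 N while the tool moved only 0.3 mm, so the button is at the bottom. Lifting clear.

```bash
python3 -m inch '[[1,[0,0,-0.1],[0,0,0]],[1,[0,0,-0.3],[0,0,0]],[1,[0,0,-0.7],[0,0,0]],[1,[0,0,-1],[0,0,0]],[1,[0,0,-1],[0,0,0]],[1,[0,0,-1],[0,0,0]]]'
python3 -m inch '[[1,[0.5,0,0],[0,0,0]],[1,[0.7,0,0],[0,0,0]],[1,[0.7,0,0],[0,0,0]],[1,[0.7,0,0],[0,0,0]],[1,[0.7,0,0],[0,0,0]]]'
python3 - <<'E'
from h import *
from station import *
s=sense();print(toS(s['tcp_pos']),s['t'],s['force'])
for n in('scene','top'):
    i,d=snapshot(n);c=camera_info(n);cv2.imwrite(f'pics/{n}6.png',i)
    np.savez(n+'6.npz',i=i,d=d,K=c['K'],o=c['origin'],q=c['orientation'])
for f in('scene0.npz','scene6.npz'):
    P,i,d=cloud(f);S=toS(P)
    def show(n,b,zl,zh=.15):
        m=(d>0)&(S[...,0]>b[0])&(S[...,0]<b[1])&(S[...,1]>b[2])&(S[...,1]<b[3])&(S[...,2]>zl)&(S[...,2]<zh)
        q=S[m]
        if len(q):print(f,n,len(q),(np.median(q,axis=0)*1000).round(1))
    show('lever',(-.06,.05,-.17,-.09),.106)
    show('vial',(.06,.115,-.17,-.08),.105)
    show('cap',(-.115,-.06,-.1,-.045),.083)
    show('btn',(-.085,-.035,-.045,.005),.092)
    show('dial',(.045,.095,-.045,.005),.11)
    show('bottle',(-.1,.1,-.33,-.21),.1)
    show('beaker',(-.2,-.05,-.33,-.21),.07)
E
```

```text
t: 10.75
tcp_pos: [0.4925, -0.0542, 0.1886]
tool_rot: [0.138, 0.99, -0.0, 0.001]
force: [-0.1, -0.5, -1.2]
finger_gap: -0.003
t: 11.25
tcp_pos: [0.4265, -0.0357, 0.1879]
tool_rot: [0.138, 0.99, -0.0, 0.0]
force: [-0.0, -0.2, -0.2]
finger_gap: -0.004
[-0.13033184 -0.02063934  0.1879358 ] 11.25 [-0.01107776 -0.16570112 -0.23549299]
scene0.npz lever 266 [ -22.2 -131.4  111.8]
scene0.npz vial 227 [  94.1 -122.5  116.3]
scene0.npz cap 224 [-84.6 -82.1  88.4]
scene0.npz btn 164 [-55.5 -22.2  96.6]
scene0.npz dial 201 [ 75.2 -22.3 117.6]
scene0.npz bottle 1315 [  14.3 -283.9  117.4]
scene0.npz beaker 601 [-108.8 -277.5   79.5]
scene6.npz lever 298 [  35.1 -131.9  112.2]
scene6.npz vial 232 [  93.4 -122.2  116. ]
scene6.npz cap 225 [-84.9 -81.7  88.7]
scene6.npz btn 163 [-55.3 -22.   96.6]
scene6.npz dial 204 [ 75.3 -22.4 117.7]
scene6.npz bottle 1303 [  14.4 -283.9  117.4]
scene6.npz beaker 604 [-108.4 -277.2   79.4]
```

View pics/scene6.png

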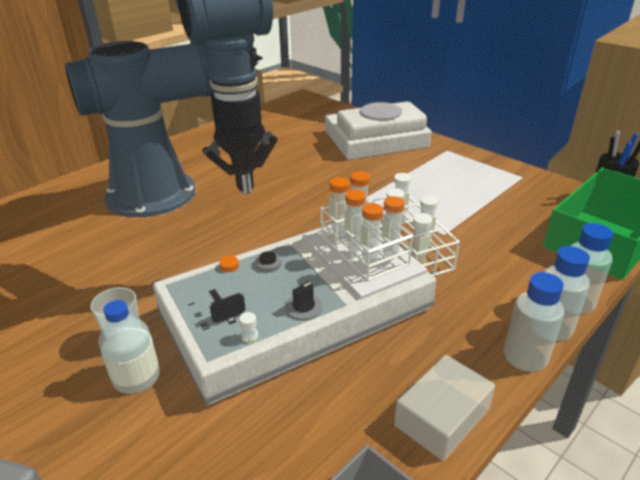

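View pics/top6.png

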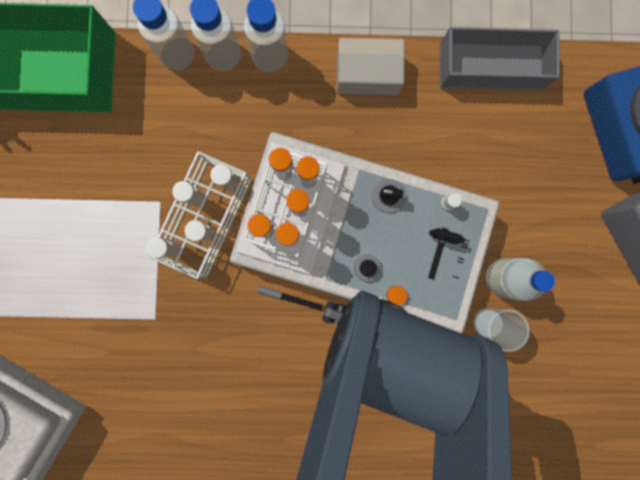

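The final pictures show the lever at the back end of its slot (top view, about (447,236)) and the button back up. All the loose things are where they were, and the arm is clear. Handing in.

```bash
python3 -c "
from station import *
print(sign_off())"
```

```text
the job is handed in; nothing more can be done
None
```

I pushed the lever to the second stop with the closed fingers on its front face only, then pressed the start button fully down, let it come back up, and handed the job in at about 11 s. No verdict was reported.

- **Lever:** the tool stalled against the hard end at about 8 N. The camera showed the lever had moved about 57 mm from a start of roughly 2 mm, so it is near 59–60 mm. This is a camera estimate, good to about 2 mm.
- **Start button:** it bottomed out, with the force rising to 23 N over the last 0.3 mm. Afterwards its top was back at its starting height (96.6 mm both times).
- **Surroundings:** the vial, cap, dial, bottle and beaker measured within 1 mm of their starting places. I checked the rack and marker only by eye, and they looked unmoved; in the last top view the gripper was near the marker's end but about 19 cm above the bench. The arm ended clear of everything.

No check failed or disagreed.

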